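Flip stop on the sampler's vial-rack lane

ROBOT

A 6-joint arm with a two-finger parallel gripper is mounted at the origin on the work surface. World frame = base frame: x ahead of the robot, y to its left, z up, the work surface at z = 0. Lengths are in m, angles in rad, forces in N, time in s.
With the tool pointing down it reaches from about 0.25 to 0.725 m from the base axis. Payload 4 kg.
Tool frame: the origin (TCP) lies on the centre line of the jaws, within the pads' length; the fingertips stand 17 mm ahead of it and the grasp point (between the pads) lies 2 mm behind it; z points along the fingers, y is the line along which they close (so a half turn about z gives the same grasp; the last joint's range is limited). The gripper opens to 85 mm and grips with 20 to 120 N. Pads are 22 mm wide; open, the fingers measure 114 mm over their backs; the gripper's body (76 mm by 85 mm) begins 54 mm behind the grasp point. The pads swing forward as they close: fully open they stand 13 mm farther back than shut.
Start: joints at [-1.269, 0.241, 0.005, 1.335, 0, 1.571], TCP at [0.149, -0.477, 0.248] pointing down, gripper open.
Joint ranges: [-2.72, 2.72], [-1.05, 1.87], [-1.09, 1.28], [-1.99, 2.15], [-1.42, 1.44], [-3.14, 3.14]. Speed limits (rad/s): [2.79, 2.79, 3.14, 3.14, 3.14, 3.14].

INTERFACE

Orientations are given as a unit quaternion [x, y, z, w].
In Python, from workcell import get_obs, imaging, order gives the robot as it stands.
- The arm moves only by the tool apply_moves, never from a script. Its argument "targets" is a list that holds one entry, the list of rows, each a list of 5 numbers: the shift along the world's x, y, z in units of 40 mm (1.0 is 40 mm), then the turn about the world's z in degrees, then the gripper command: -1 is shut, 1 is fully open, values between are in proportion. In form: [[[dx, dy, dz, turn, fingers], ...]]. A call has 1 to 8 rows; each row shifts and turns the commanded pose from where the row before left it; what a row does not reach is not made up. A row lasts 1/12 s, in which the tool goes at most 41.7 mm and 7.16 degrees, less where a joint would pass 70% of its speed; a pose out of reach is approached as far as the arm can. A call is refused whole if a number of a shift passes 1 or a number of a turn 7.16, either way. A call with a gripper value outside its range is refused whole. The fingers move at their own pace and stop on an object; the grip force is fixed at half the most. Time passes only in rows, so rows that do not move let the fingers close. It gives the time, the measured TCP pose, the force, the opening and the grip force at its end, in the units of the state.
- get_obs(): the state, without advancing time (a new reading comes with each control period).
- imaging.camera(name): name is "scene" or "top" or "wrist"; returns (picture, depth): 480x640x3 uint8, blue, green, red; 480x640 float32, m along the optical axis (not along the pixel's ray), 0 where there is no reading.
- imaging.get_calibration(name): a dict with "camera_matrix" (3x3 intrinsics, pixels), "eye" and "rotation" of the camera in the world; the wrist camera has in their place "hand_eye" (4x4, takes a point from camera to tool coordinates, whose origin is the TCP and whose axes are the flange's). Camera axes: x right, y down, z forward; pixel columns grow to the right and rows downward; lengths in m; the calibration is good to about 2 mm. The wrist camera is an equidistant fisheye: a pixel r from the principal point sees the ray r / f radians off the axis. A picture is of the moment at which its call begins: read the wrist's pose just before it. get_calibration takes no time and is no camera call.
- order.job_done(): hands the job in; it is judged then, once.
The state is a dict: "clock": time; "joint_pos": joint angles; "joint_vel": joint speeds; "tau": joint torques, N m; "eef_pos": TCP position; "tool_rot": TCP orientation; "ft_force": force on the tool from outside, world axes, zero at the start; "ft_torque": the same for the moment, N m; "grip_width": finger opening in m; "grasp_force": force on a finger pad.
Only numpy, scipy, OpenCV 4.12 (cv2) and the standard library are available. Lean on these libraries where they do the work, as an engineer would, in place of code of your own. Each camera call takes 0.05 s, during which the arm holds its last target. There are 200 camera calls.

TASK

On the loading lane of the water-analysis sampler, flip the orange stop flag all the way down across the lane first, then push the blue vial rack along the lane until its front end rests against that flag. Leave the grey flag standing up.

Things in the scene. Friction and masses are not known exactly. Their poses are not given: they have to be found in the camera images.
- orange_stop: Fixed dark steel post of the orange flip flag, just outside a guide of the lane; 34 mm along x, 22 along y, 42 high. Origin: middle of its foot on the table. +x = feed direction (the way the rack is pushed, to the white sampler head), +y = across the lane, +z up. Like post with grey flag on the same side, 60 to 80 mm further on or back (either order).
- orange_flag (a joint): Hinge of the orange flag (bar 18 mm wide, 8 thick, tip 72 from the hinge), rad: 0 = up, leaning 15 degrees away from the lane; 0.26 = upright; 1.83 = level across the lane (end stop). Starts at 0 to 0.12. Hinge axis along the post's x, 35 mm above its origin. Turns easily (under 1 N at the tip); pushed past upright it falls down by itself within a second.
- orange_face (a point): Fixed point on the lane's centre line, 35 mm above the table, at the face of the lowered orange flag that stops the rack; axes as the post's, which stands 54 mm to -y. The lowered flag spans 31 to 39 mm above the table and ends 18 mm past the centre line. Lane floor 6 mm above the table; guides 8 mm thick, 64 mm apart inside, tops 18 mm above the table.
- rack_mid (a point): Centre of the blue block of the vial rack: 120 mm long along its x (feed direction), 60 wide, 42 high; fixed white-capped vials rise 15 mm above it. About 0.25 to 0.5 kg, loose in the lane, 2 mm play a side. Its front end starts 50 to 190 mm short of the orange stop face; the space behind it is free.
- grey_flag (a joint): Hinge of the grey flag, same shape and angles as the orange one; it starts up (0 to 0.12) and must stay up.

How it is judged:
On the way, in this order (a step that is already met when the one before it is completed fails the run):
1. the orange flag is down across the lane (within 10 degrees of level) while the rack's front end is still more than 30 mm short of it (value of joint orange_flag above 1.65 rad and x of rack_mid in the frame of orange_stop below -0.099 m), for 0.2 s.
2. the rack's front end is against the lowered orange flag (gap under 10 mm) (value of joint orange_flag above 1.65 rad and x of rack_mid in the frame of orange_stop between -0.079 and -0.064 m), for 0.2 s.
At the end, for the whole second after the job is handed in: The orange flag is down across the lane (within 10 degrees of level), the grey flag is still up, and the rack lies flat in the lane between the guides with its front end against the orange flag, the gap under 10 mm (all of step 2 and value of joint grey_flag below 0.26 rad and y of rack_mid in the frame of orange_stop between 0.044 and 0.064 m and z of rack_mid in the frame of orange_stop below 0.037 m and angle between rack_mid's own z axis and vertical below 0.17 rad); the robot touches nothing.
It fails at once if the grey flag is tipped over past straight up (value of joint grey_flag above 0.5 rad).
It also fails if it takes over 48 s, if anything falls off the work surface, if the arm or the gripper's body presses on something with over 40 N, if the wrist force passes 120 N, or if a joint passes its speed limit or range.

## Working session

There is one attempt and no reset: what is moved stays moved. The work goes in short steps, Python scripts to look and compute and a tool call to move; the robot and the scene stay as the last step left them, time stands still between calls to the robot, and variables do not carry over. Pictures are saved under pics/ and viewed, at most 10 in all, crops included, and the job is handed in when it is done.

Besides the shell and the picture viewer there is one more tool, called after "Request:" as name(argument=value, ...) on one line, values as JSON. apply_moves: Moves the arm, as the interface text tells. Its arguments: {"type":"object","properties":{"targets":{"type":"array","items":{"type":"array","items":{"type":"array","items":{"type":"number"}}}}},"required":["targets"]}

```bash
mkdir -p pics; ls
python3 - <<'E'
from workcell import get_obs, imaging, order
import cv2,numpy as np
for n in("scene","top"):
    p,d=imaging.camera(n); cv2.imwrite(f"pics/{n}0.png",p); np.save(f"{n}0.npy",d)
    c=imaging.get_calibration(n); print(n,{k:np.round(v,4).tolist() if not isinstance(v,str) else v for k,v in c.items()}, (d>0).mean())
o=get_obs(); print(o)
E
```

```text
pics
scene {'camera_matrix': [[542.3118, 0.0, 314.7019], [0.0, 542.3118, 234.3676], [0.0, 0.0, 1.0]], 'eye': [0.9409, 0.2, 0.5435], 'rotation': [0.5452, 0.7592, -0.2885, -0.208]} 0.995947265625
top {'camera_matrix': [[605.3328, 0.0, 318.5605], [0.0, 605.3328, 241.8386], [0.0, 0.0, 1.0]], 'eye': [0.364, 0.0495, 0.7614], 'rotation': [0.7485, -0.6527, 0.0787, -0.0869]} 0.9961979166666667
{'clock': 0.1, 'joint_pos': array([-1.26899950e+00,  2.41339874e-01,  3.86712149e-03,  1.33517518e+00,
        8.78524560e-06,  1.57077714e+00]), 'joint_vel': array([ 8.07327679e-04, -3.00949039e-03,  2.76336051e-03,  1.17804405e-03,
       -9.55336159e-05,  2.52550789e-04]), 'tau': array([-6.84537536e-04, -3.73137510e+01,  2.53010291e+01,  1.08837930e-02,
        3.88538353e-05,  9.28802592e-06]), 'eef_pos': array([ 0.14846592, -0.4769045 ,  0.24750393]), 'tool_rot': array([ 9.88634557e-01,  1.50335811e-01, -1.34821421e-04, -9.15946034e-04]), 'ft_force': array([ 0.62509699,  0.12824381, -0.03747981]), 'ft_torque': array([ 0.01819076,  0.02819541, -0.03441554]), 'grasp_force': 0.0, 'grip_width': 0.08550257500646162}
```

View pics/scene0.png

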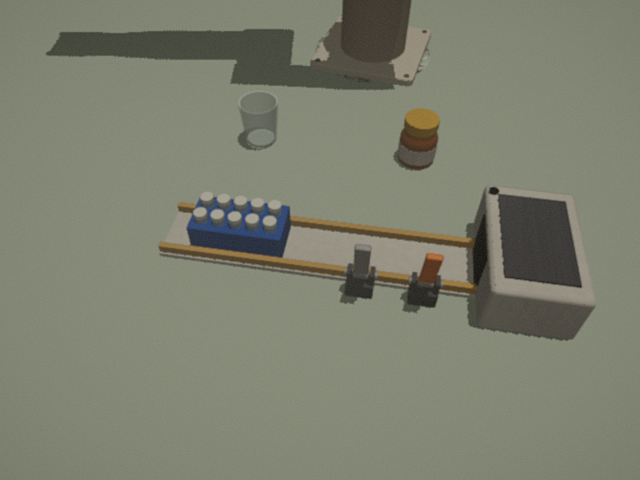

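View pics/top0.png

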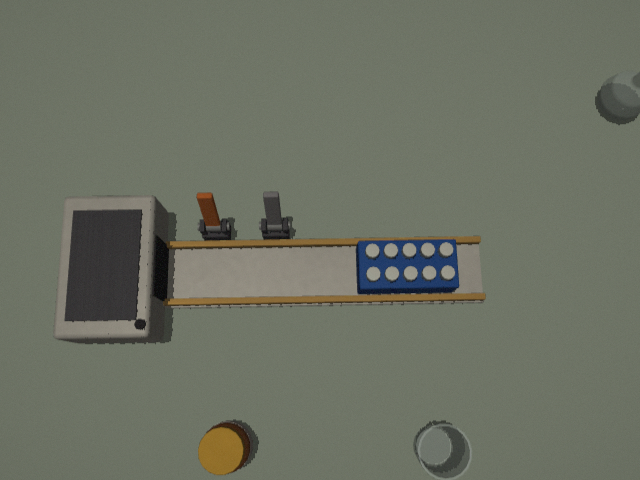

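The scene view shows the rack at (240,225), the grey flag at (362,260), the orange flag at (431,268) and the sampler head on the right. In the top view the orange flag is at (208,210), the grey flag at (272,208), and the rack at (407,266), in the lane between guides at rows 243 and 300.

```bash
cat > h.py <<'E'
import numpy as np,cv2
from scipy.spatial.transform import Rotation as R
from workcell import get_obs, imaging, order
def rays(n,uv):
    c=imaging.get_calibration(n);K=np.array(c["camera_matrix"]);r=R.from_quat(c["rotation"]) if np.size(c["rotation"])==4 else R.from_matrix(c["rotation"])
    uv=np.atleast_2d(uv).astype(float)
    q=np.c_[(uv-K[:2,2])/K[0,0],np.ones(len(uv))]
    return np.array(c["eye"]),r.apply(q)
def plane(n,uv,z):
    e,d=rays(n,uv);return e+d*((z-e[2])/d[:,2])[:,None]
def cloud(n,d,m):
    v,u=np.nonzero(m&(d>0));e,r=rays(n,np.c_[u,v]);return e+r*d[v,u][:,None]
def tri(a,ua,b,ub):
    e1,d1=rays(a,ua);e2,d2=rays(b,ub);d1=d1[0];d2=d2[0]
    s=np.linalg.lstsq(np.c_[d1,-d2],e2-e1,rcond=None)[0]
    p,q=e1+s[0]*d1,e2+s[1]*d2;return (p+q)/2,np.linalg.norm(p-q)
def masks(p):
    h=cv2.cvtColor(p,cv2.COLOR_BGR2HSV);H,S,V=cv2.split(h)
    return dict(orange=(H<13)&(S>160)&(V>90),yel=(H>=13)&(H<25)&(S>140)&(V>70),blue=(H>105)&(H<130)&(S>120))
E
python3 - <<'E'
from h import *
for n in("scene","top"):
    p=cv2.imread(f"pics/{n}0.png");d=np.load(f"{n}0.npy")
    for k,m in masks(p).items():
        nn,l,s,c=cv2.connectedComponentsWithStats(m.astype(np.uint8))
        for i in range(1,nn):
            if s[i,4]<60: continue
            C=cloud(n,d,l==i)
            r=cv2.minAreaRect(C[:,:2].astype(np.float32))
            print(n,k,s[i].tolist(),"lo",np.percentile(C,2,0).round(3),"hi",np.percentile(C,98,0).round(3),"rect",np.round(r[0],3),np.round(r[1],3),round(r[2],1))
print("grey tip tri",tri("scene",[362,246],"top",[271,193]))
print("orange tip tri",tri("scene",[433,255],"top",[205,194]))
E
```

```text
scene yel [406, 109, 33, 37, 716] lo [0.266 0.121 0.052] hi [0.31  0.164 0.077] rect [0.288 0.142] [0.048 0.047] 33.2
scene yel [444, 281, 33, 12, 142] lo [0.514 0.225 0.012] hi [0.523 0.26  0.02 ] rect [0.518 0.242] [0.009 0.038] 10.1
scene blue [188, 198, 101, 43, 1147] lo [ 0.494 -0.092  0.046] hi [0.56  0.019 0.05 ] rect [ 0.526 -0.04 ] [0.059 0.118] 9.0
top orange [197, 193, 15, 6, 83] lo [0.553 0.197 0.1  ] hi [0.561 0.213 0.105] rect [0.556 0.205] [0.008 0.016] 11.8
top yel [399, 237, 81, 6, 201] lo [ 0.56  -0.131  0.011] hi [ 0.575 -0.034  0.018] rect [ 0.566 -0.081] [0.007 0.102] 7.7
top yel [170, 238, 226, 10, 1086] lo [ 0.512 -0.007  0.012] hi [0.556 0.251 0.018] rect [0.535 0.115] [0.008 0.285] 8.9
top yel [167, 294, 318, 11, 1800] lo [ 0.441 -0.135  0.01 ] hi [0.5   0.237 0.019] rect [0.471 0.051] [0.007 0.393] 8.9
top yel [198, 427, 46, 48, 1704] lo [0.262 0.12  0.071] hi [0.306 0.164 0.076] rect [0.284 0.142] [0.048 0.048] 66.5
top blue [357, 240, 102, 54, 3228] lo [ 0.486 -0.099  0.014] hi [0.554 0.019 0.048] rect [ 0.522 -0.041] [0.059 0.12 ] 8.9
grey tip tri (array([0.56959413, 0.12895203, 0.10398739]), np.float64(0.0005903851492794041))
orange tip tri (array([0.55800631, 0.20292043, 0.1043546 ]), np.float64(0.0007313173961677431))
```

Request:
apply_moves(targets=[[[0.55, 0.84, 0, 6.8, -1], [0.55, 0.84, 0, 6.8, -1], [0.55, 0.84, 0, 6.8, -1], [0.55, 0.84, 0, 6.8, -1], [0.55, 0.84, 0, 6.8, -1], [0.55, 0.84, 0, 6.8, -1], [0.55, 0.84, 0, 6.8, -1], [0.55, 0.84, 0, 6.8, -1]]])

```text
clock: 0.77
eef_pos: [0.3249, -0.2067, 0.2481]
tool_rot: [0.809, 0.588, -0.0, -0.0]
ft_force: [0.2, 0.3, -0.5]
grip_width: 0.0001
grasp_force: 0.0
```

Request:
apply_moves(targets=[[[0.55, 0.84, 0, 6.8, -1], [0.55, 0.84, 0, 6.8, -1], [0.55, 0.84, 0, 6.8, -1], [0.55, 0.84, 0, 6.8, -1], [0.55, 0.84, 0, 0, -1], [0.55, 0.84, 0, 0, -1], [0.55, 0.84, 0, 0, -1], [0.55, 0.84, 0, 0, -1]]])

```text
clock: 1.43
eef_pos: [0.501, 0.0622, 0.2479]
tool_rot: [0.65, 0.76, -0.0, -0.0]
ft_force: [0.1, 0.2, -0.2]
grip_width: 0.0001
grasp_force: 0.0
```

Request:
apply_moves(targets=[[[0.49, 0.745, 0, 0, -1], [0.49, 0.745, 0, 0, -1], [0.49, 0.745, 0, 0, -1], [0.49, 0.745, 0, 0, -1], [0.49, 0.745, 0, 0, -1], [0, 0, 0, 0, -1], [0, 0, 0, 0, -1]]])

```text
clock: 2.02
eef_pos: [0.5986, 0.2108, 0.2458]
tool_rot: [0.649, 0.761, -0.002, -0.001]
ft_force: [-0.6, -0.5, 0.8]
grip_width: 0.0
grasp_force: 0.0
```

Run:
```python
from h import *
o=get_obs();e=o["eef_pos"];print(e,o["joint_pos"].round(2),"s",-.1547*e[0]+.988*e[1],"n",.988*e[0]+.1547*e[1])
p,d=imaging.camera("wrist");cv2.imwrite("pics/w1.png",p)
t=np.load("top0.npy");m=np.zeros(t.shape,bool);m[200:335,62:155]=1
print("head top z",np.percentile(cloud("top",t,m)[:,2],[50,98]))
```

```text
[0.59858149 0.21077986 0.24583252] [ 0.34  0.52  0.41  1.47 -0.    1.75] s 0.11564994875337407 n 0.6240061543416268
head top z [0.07490787 0.07794718]
```

View pics/w1.png

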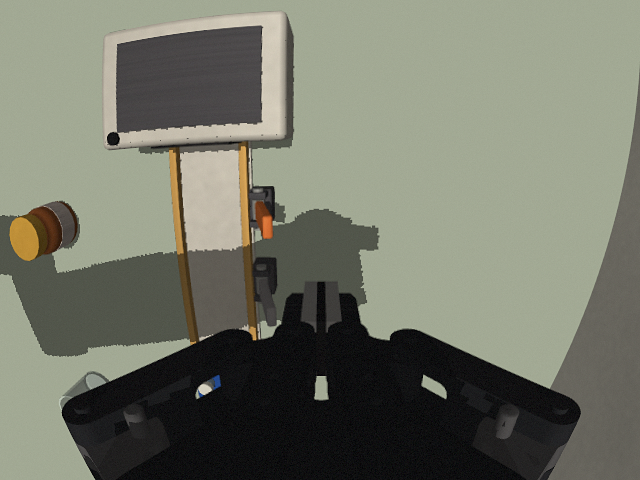

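The wrist view shows the shut fingertips at (320,300), the orange flag at (263,220) and the grey flag at (268,295). The fingers are on the flags' outer side and clear of both. Next I go down and push the orange flag over.

Request:
apply_moves(targets=[[[0, 0, -0.9, 0, -1], [0, 0, -0.9, 0, -1], [0, 0, -0.9, 0, -1], [0, 0, -0.9, 0, -1], [0, 0, 0, 0, -1], [0, 0, 0, 0, -1]]])

```text
clock: 2.57
eef_pos: [0.5964, 0.2073, 0.1031]
tool_rot: [0.651, 0.759, -0.002, -0.001]
ft_force: [0.8, 0.7, 1.1]
grip_width: -0.0001
grasp_force: 0.0
```

Request:
apply_moves(targets=[[[-0.3, -0.047, 0, 0, -1], [-0.3, -0.047, 0, 0, -1], [-0.3, -0.047, 0, 0, -1], [-0.3, -0.047, 0, 0, -1], [-0.3, -0.047, 0, 0, -1], [-0.3, -0.047, 0, 0, -1], [-0.3, -0.047, 0, 0, -1], [0, 0, 0, 0, -1]]])

```text
clock: 3.23
eef_pos: [0.5146, 0.1959, 0.1083]
tool_rot: [0.65, 0.76, 0.002, 0.001]
ft_force: [-1.0, -0.3, 0.5]
grip_width: -0.0005
grasp_force: 0.0
```

Run:
```python
from h import *
o=get_obs();e=o["eef_pos"];print(e,"s",-.1547*e[0]+.988*e[1],"n",.988*e[0]+.1547*e[1])
p,d=imaging.camera("scene");cv2.imwrite("pics/s2.png",p)
```

```text
[0.51460154 0.19587483 0.10829934] s 0.11391546869988316 n 0.5387281594328115
```

View pics/s2.png

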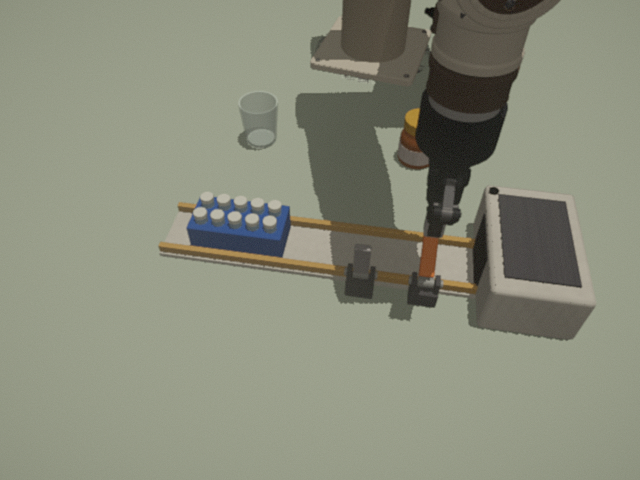

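The orange flag at (429,255) has tipped over towards the lane, and the grey flag at (362,262) still stands. I'll lift and go behind the rack.

Request:
apply_moves(targets=[[[0, 0, 0.8, 0, -1], [0, 0, 0.8, 0, -1], [0, 0, 0.8, 0, -1], [0.06, -0.85, 0, 0, -1], [0.06, -0.85, 0, 0, -1], [0.06, -0.85, 0, 0, -1], [0.06, -0.85, 0, 0, -1], [0.06, -0.85, 0, 0, -1]]])

```text
clock: 3.95
eef_pos: [0.5284, 0.0243, 0.2029]
tool_rot: [0.65, 0.76, 0.002, 0.002]
ft_force: [-0.4, -0.2, 0.1]
grip_width: 0.0001
grasp_force: 0.0
```

Request:
apply_moves(targets=[[[0.06, -0.85, 0, 0, -1], [0.06, -0.85, 0, 0, -1], [0.06, -0.85, 0, 0, -1], [0.06, -0.85, 0, 0, -1], [0.06, -0.85, 0, 0, -1], [0, 0, 0, 0, -1], [0, 0, 0, 0, -1], [0, 0, 0, 0, -1]]])

```text
clock: 4.62
eef_pos: [0.5395, -0.1445, 0.2017]
tool_rot: [0.651, 0.759, 0.001, 0.001]
ft_force: [0.3, 0.5, -0.0]
grip_width: -0.0002
grasp_force: 0.0
```

Run:
```python
from h import *
o=get_obs();e=o["eef_pos"];print(e,"s",-.1547*e[0]+.988*e[1],"n",.988*e[0]+.1547*e[1])
p,d=imaging.camera("top");cv2.imwrite("pics/t2.png",p)
for k in("orange","blue"):
    m=masks(p)[k]; C=cloud("top",d,m); 
    for nm,v in(("s",C@[-.1547,.988,0]),("n",C@[.988,.1547,0]),("z",C[:,2])): print(k,nm,np.percentile(v,[2,50,98]).round(4))
```

```text
[ 0.5394626  -0.14445978  0.20169447] s -0.2261811280828605 n 0.5106411254430223
orange s [0.1077 0.117  0.1246]
orange n [0.4929 0.5336 0.5567]
orange z [0.0344 0.037  0.0394]
blue s [-0.1788 -0.1161 -0.0615]
blue n [0.4801 0.5056 0.5377]
blue z [0.0142 0.0456 0.0484]
```

View pics/t2.png

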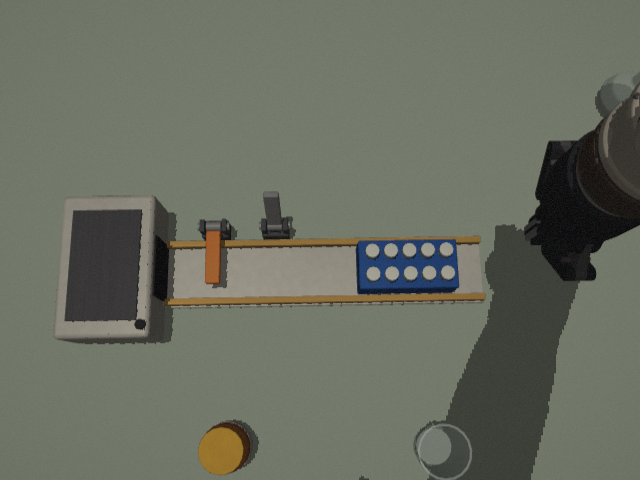

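The top view shows the orange flag level across the lane at (213,257), with its top at 39 mm. The grey flag stands at (272,208), and the rack is unmoved with about 168 mm to go. I'll lower the fingers behind it and push.

Request:
apply_moves(targets=[[[0, 0, -0.9, 0, -1], [0, 0, -0.9, 0, -1], [0, 0, -0.9, 0, -1], [0, 0, -0.9, 0, -1], [0, 0, -0.5, 0, -1], [0, 0, 0, 0, -1], [0, 0, 0, 0, -1]]])

```text
clock: 5.25
eef_pos: [0.5382, -0.1425, 0.0359]
tool_rot: [0.649, 0.76, -0.0, -0.001]
ft_force: [0.5, 0.0, 0.4]
grip_width: -0.0
grasp_force: 0.0
```

Request:
apply_moves(targets=[[[-0.047, 0.296, 0, 0, -1], [-0.047, 0.296, 0, 0, -1], [-0.047, 0.296, 0, 0, -1], [-0.047, 0.296, 0, 0, -1], [-0.047, 0.296, 0, 0, -1], [-0.047, 0.296, 0, 0, -1], [-0.047, 0.296, 0, 0, -1], [-0.047, 0.296, 0, 0, -1]]])

```text
clock: 5.92
eef_pos: [0.525, -0.049, 0.0382]
tool_rot: [0.65, 0.76, 0.0, 0.003]
ft_force: [0.3, -5.5, 4.3]
grip_width: 0.0001
grasp_force: 2.6
```

Request:
apply_moves(targets=[[[-0.047, 0.296, 0, 0, -1], [-0.047, 0.296, 0, 0, -1], [-0.047, 0.296, 0, 0, -1], [-0.047, 0.296, 0, 0, -1], [-0.047, 0.296, 0, 0, -1], [-0.03, 0.2, 0, 0, -1], [0, 0, 0, 0, -1]]])

```text
clock: 6.5
eef_pos: [0.5128, 0.0202, 0.037]
tool_rot: [0.649, 0.761, 0.001, -0.0]
ft_force: [-0.6, 0.4, -0.2]
grip_width: -0.0001
grasp_force: 0.0
```

```bash
cat > chk.py <<'E'
from h import *
import sys
o=get_obs();e=o["eef_pos"];print(e,"s",-.1547*e[0]+.988*e[1],"n",.988*e[0]+.1547*e[1])
for c in("top","scene"):
    p,d=imaging.camera(c);cv2.imwrite(f"pics/{c}_{sys.argv[1]}.png",p)
    for k in("orange","blue"):
        m=masks(p)[k]&(d>0)
        if m.sum()<30: continue
        C=cloud(c,d,m); 
        for nm,v in(("s",C@[-.1547,.988,0]),("n",C@[.988,.1547,0]),("z",C[:,2])): print(c,k,nm,np.percentile(v,[1,50,99]).round(4))
E
python3 chk.py 3
```

```text
[0.51282078 0.0202302  0.0370487 ] s -0.05934593831698998 n 0.5097965415083859
top orange s [0.1077 0.1164 0.1247]
top orange n [0.4928 0.5334 0.5568]
top orange z [0.0315 0.0368 0.0399]
top blue s [0.0256 0.0537 0.0717]
top blue n [0.4789 0.5085 0.537 ]
top blue z [0.0163 0.046  0.0491]
scene orange s [0.1072 0.1151 0.1232]
scene orange n [0.4973 0.5292 0.5588]
scene orange z [0.0371 0.0391 0.0411]
scene blue s [-0.0453  0.0067  0.07  ]
scene blue n [0.4847 0.5298 0.5412]
scene blue z [0.0199 0.0479 0.0501]
```

View pics/top_3.png

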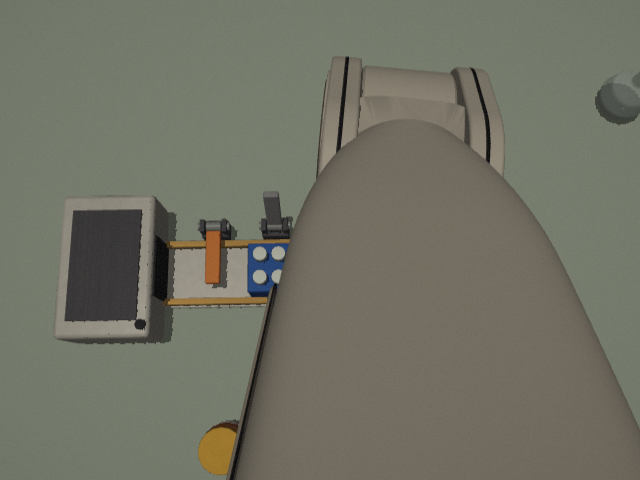

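```bash
python3 -c "
from h import *
print(np.round(imaging.get_calibration('wrist')['hand_eye'],3))"
```

```text
[[-0.002 -0.962 -0.273  0.07 ]
 [ 1.    -0.002 -0.    -0.   ]
 [-0.    -0.273  0.962 -0.126]
 [ 0.     0.     0.     1.   ]]
```

Request:
apply_moves(targets=[[[-0.031, 0.2, 0, 0, -1], [-0.031, 0.2, 0, 0, -1], [-0.023, 0.15, 0, 0, -1], [-0.015, 0.1, 0, 0, -1], [0, 0, 0, 0, -1], [0, 0, 0, 0, -1]]])

```text
clock: 7.1
eef_pos: [0.5086, 0.0449, 0.0361]
tool_rot: [0.65, 0.76, 0.0, -0.001]
ft_force: [-0.4, 0.6, 0.6]
grip_width: 0.0002
grasp_force: 0.0
```

Request:
apply_moves(targets=[[[-0.015, 0.1, 0, 0, -1], [-0.015, 0.1, 0, 0, -1], [-0.008, 0.05, 0, 0, -1], [0, 0, 0, 0, -1], [0, 0, 0, 0, -1]]])

```text
clock: 7.52
eef_pos: [0.5072, 0.0545, 0.0362]
tool_rot: [0.65, 0.76, 0.0, -0.001]
ft_force: [-0.4, -1.3, 1.0]
grip_width: 0.0001
grasp_force: 0.0
```

```bash
python3 chk.py 4 | grep -v " n "
```

```text
top orange s [0.1111 0.1208 0.1247]
top orange z [0.0347 0.037  0.04  ]
scene orange s [0.1073 0.1155 0.1235]
scene orange z [0.0372 0.0392 0.0412]
scene blue s [-0.0112  0.0555  0.1046]
scene blue z [0.0185 0.048  0.0499]
```

Request:
apply_moves(targets=[[[-0.008, 0.05, 0, 0, -1], [0, 0, 0, 0, -1], [0, 0, 0, 0, -1], [0, 0, 0, 0, -1]]])

```text
clock: 7.95
eef_pos: [0.5073, 0.0548, 0.0364]
tool_rot: [0.651, 0.759, -0.001, 0.001]
ft_force: [0.2, -4.0, -0.9]
grip_width: -0.0001
grasp_force: 2.5
```

Request:
apply_moves(targets=[[[0.03, -0.2, 0, 0, -1], [0.06, -0.4, 0, 0, -1], [0.06, -0.4, 0, 0, -1], [0, 0, 0.8, 0, -1], [0, 0, 0.8, 0, -1], [0, 0, 0.8, 0, -1], [0, 0, 0.8, 0, -1], [0.1, -0.9, 0, 0, -1]]])

```text
clock: 8.62
eef_pos: [0.5211, -0.016, 0.1713]
tool_rot: [0.647, 0.762, 0.005, 0.003]
ft_force: [2.1, -0.6, 0.6]
grip_width: 0.0003
grasp_force: 0.0
```

Request:
apply_moves(targets=[[[0.1, -0.9, 0, 0, -1], [0.1, -0.9, 0, 0, -1], [0.1, -0.9, 0, 0, -1], [0.1, -0.9, 0, 0, -1], [0, 0, 0, 0, -1], [0, 0, 0, 0, -1], [0, 0, 0, 0, -1]]])

```text
clock: 9.2
eef_pos: [0.5328, -0.1638, 0.164]
tool_rot: [0.65, 0.76, 0.0, -0.001]
ft_force: [-0.1, -0.5, 0.9]
grip_width: 0.0002
grasp_force: 0.0
```

```bash
python3 chk.py 5
```

```text
[ 0.53278734 -0.16383703  0.16403015] s -0.24429318911261594 n 0.5010483079975763
top orange s [0.1084 0.1184 0.1247]
top orange n [0.4924 0.5389 0.5571]
top orange z [0.033  0.037  0.0404]
top blue s [-0.0115  0.0451  0.1057]
top blue n [0.4793 0.505  0.5375]
top blue z [0.0114 0.0459 0.0489]
scene orange s [0.1072 0.1156 0.1234]
scene orange n [0.4962 0.5291 0.5591]
scene orange z [0.037  0.0392 0.0413]
scene blue s [-0.0112  0.0571  0.1047]
scene blue n [0.485  0.5277 0.5412]
scene blue z [0.0239 0.0481 0.05  ]
```

View pics/top_5.png

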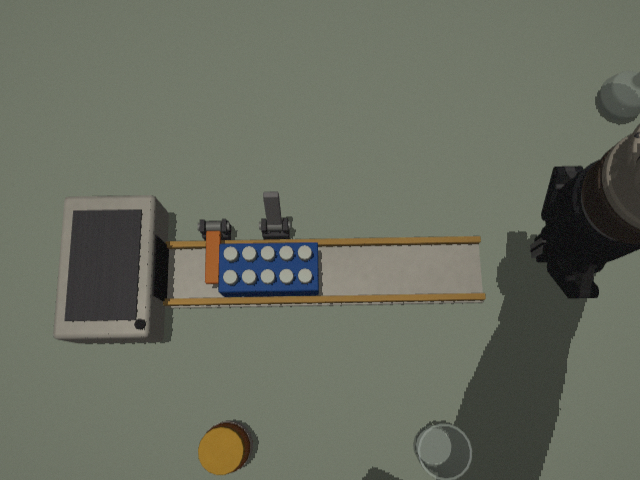

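The rack's front end (column 219) now rests against the lowered orange flag at (213,257). The grey flag at (272,208) is still up and the robot is clear.

```bash
python3 -c "
from workcell import order
print(order.job_done())"
```

```text
the job is handed in; nothing more can be done
None
```

I flipped the orange flag down across the lane, then pushed the rack up to it (gap about 1–2 mm); the grey flag is still up, the robot is clear, and I handed the job in at about 9 s on the clock (no verdict came back).

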